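# Kit the tubes for one mixing tank and reject the unbored slug

## Robot

A 6-joint arm with a two-finger parallel gripper is mounted at the origin on the work surface. World frame = base frame: x ahead of the robot, y to its left, z up, the work surface at z = 0. Lengths are in m, angles in rad, forces in N, time in s.
With the tool pointing down it reaches from about 0.3 to 0.875 m from the base axis. Payload 6.4 kg.
Tool frame: the origin (TCP) lies at the very end of the fingers, on their centre line; the grasp point (between the pads) lies 19 mm behind it (manip.grip_point_offset is the distance from the TCP to the grasp point, in m); z points along the fingers, x is the direction in which the jaws open and shut, and the axes are right-handed (so a half turn about z gives the same grasp; the last joint's range is limited). The gripper opens to 88 mm and grips with 3 to 60 N. Pads are 18 mm wide; open, the fingers measure 123 mm over their backs; the gripper's body (75 mm by 187 mm) begins 45 mm behind the grasp point.
Start: joints at [1.022, 0.181, 1.607, -0, 1.354, -0.206], TCP at [0.193, 0.542, 0.239] pointing down, gripper open.
Joint ranges: [-2.99, 2.99], [-0.89, 2.07], [0.3, 2.58], [-1.14, 4.28], [0, 2.63], [-3.12, 3.12]. Speed limits (rad/s): [2.57, 2.57, 3.01, 3.14, 3.14, 3.14].

## Interface

Orientations are given as a rotation vector (axis times angle).
In Python, from cell import manip gives the robot as it stands.
- The arm moves only by the shell command python3 -m pendant 'ROWS' [FORCE]. ROWS is text: rows parted by semicolons, each of 5 numbers parted by spaces: the finger opening in m, from 0 to 0.0881, then the shift along the world's x, y, z in m, then the turn about the world's z in rad. In form: hand dx dy dz roll; .... A call has 1 to 5 rows; each row shifts and turns the commanded pose from where the row before left it; what a row does not reach is not made up. A row lasts 1/12 s, in which the tool goes at most 41.7 mm and 7.16 degrees, less where a joint would pass 70% of its speed; a pose out of reach is approached as far as the arm can. A call with a gripper value outside its range is refused whole. The fingers move at their own pace and stop on an object; FORCE is the grip in N (left out, the last holds). Time passes only in rows, so rows that do not move let the fingers close. It gives the time, the measured TCP pose, the force and the opening at its end, in the units of the state.
- manip.sense(): the state, without advancing time (a new reading comes with each control period).
- manip.grab_frame(name): name is "scene" or "side" or "wrist"; returns a dict with "img" (384x512x3 uint8, red, green, blue), "fx", "fy", "cx", "cy" (pixels), "dist" ([k1, k2, p1, p2, k3] as OpenCV has them; the pictures are not rectified), "cam_to_world" (4x4, takes a point from camera to world coordinates). Camera axes: x right, y up, looking along -z (the intrinsics and any distortion apply to the point x, -y, -z); pixel columns grow to the right and rows downward; lengths in m; the calibration is good to about 2 mm. A picture is of the moment at which its call begins. There is no depth.
- manip.close_job(): hands the job in, once; it reports no verdict.
The state is a dict: "clock": time; "joints": joint angles; "joint_velocities": joint speeds; "tau": joint torques, N m; "eef_pos": TCP position; "ee_rot": TCP orientation; "ft_force": force on the tool from outside, world axes, zero at the start; "moment": the same for the moment, N m; "opening": finger opening in m.
Only numpy, scipy, OpenCV 4.12 (cv2) and the standard library are available. Lean on these libraries where they do the work, as an engineer would, in place of code of your own. Each camera call takes 0.05 s, during which the arm holds its last target.

## Task

Kit the port tubes for one mixing tank: stand the blue, the yellow and the red collared open tubes upright in the caddy, each centred on the pad of its own colour. One of the two yellow-collared pieces is a solid slug that was never bored (no hole in its top, and twice as heavy): stand that one upright in the pink reject tray instead. Leave the black-collared tube standing where it is, for another order, and let go of everything.

Things in the scene. Friction and masses are not known exactly. Their poses are not given: they have to be found in the camera images.
- blue_tube: open bare-metal grey tube standing upright, outer diameter 40 mm, bore 28 mm right through (seen from above as a hole), 75 mm tall, its top 25 mm is a blue collar of the same 40 mm diameter; about 0.13 kg. Origin: centre of its underside, z up along its axis; round, so its yaw means nothing. Belongs on the blue pad.
- yellow_tube: open bare-metal grey tube standing upright, outer diameter 40 mm, bore 28 mm right through (seen from above as a hole), 75 mm tall, its top 25 mm is a yellow collar of the same 40 mm diameter; about 0.13 kg. Origin: centre of its underside, z up along its axis; round, so its yaw means nothing. Belongs on the yellow pad. Looks like the slug but for its open bore.
- red_tube: open bare-metal grey tube standing upright, outer diameter 40 mm, bore 28 mm right through (seen from above as a hole), 75 mm tall, its top 25 mm is a red collar of the same 40 mm diameter; about 0.13 kg. Origin: centre of its underside, z up along its axis; round, so its yaw means nothing. Belongs on the red pad.
- black_tube: open bare-metal grey tube standing upright, outer diameter 40 mm, bore 28 mm right through (seen from above as a hole), 75 mm tall, its top 25 mm is a black collar of the same 40 mm diameter; about 0.13 kg. Origin: centre of its underside, z up along its axis; round, so its yaw means nothing. Belongs to another order: to be left where it stands.
- slug: solid look-alike of the yellow-collared tube: standing upright, diameter 40 mm, 75 mm tall, top 25 mm yellow, but not bored: its top face is closed, a bright bare-metal disc inside a yellow rim; twice as heavy, about 0.255 kg. Origin: centre of its underside, z up along its axis. Belongs in the pink reject tray.
- caddy: dark steel kit caddy fixed to the bench, 88 mm (its x) by 256 mm (its y) outside, walls and floor 4 mm thick, rim 25 mm above the table; three compartments of about 80 by 80 mm side by side along its y, centres 84 mm apart, one pad in each. Origin: centre of its underside, on the table; it is turned by up to about 15 degrees.
- blue_pad: blue round pad, diameter 60 mm, 2 mm thick, fixed in the middle of one of the caddy's three compartments. Origin: centre of its underside, 4 mm above the table; its top is 6 mm above the table. Which compartment it lies in changes.
- yellow_pad: yellow round pad, diameter 60 mm, 2 mm thick, fixed in the middle of one of the caddy's three compartments. Origin: centre of its underside, 4 mm above the table; its top is 6 mm above the table. Which compartment it lies in changes.
- red_pad: red round pad, diameter 60 mm, 2 mm thick, fixed in the middle of one of the caddy's three compartments. Origin: centre of its underside, 4 mm above the table; its top is 6 mm above the table. Which compartment it lies in changes.
- reject_tray: bright pink open square tray fixed to the bench, 100 by 100 mm outside, walls and floor 4 mm thick, rim 25 mm above the table. Origin: centre of its underside, on the table. It stands at the left or the right of the caddy; a plain steel bin of the same size full of brass nuts stands at the other side and plays no part.
There are look-alikes about, which are no part of the job. Leave any turquoise look-alike of the black_tube alone. Of the things shaped like the yellow_pad, the yellow one is meant.

How it is judged:
By the outcome, as a careful person would: the job done as asked, in the order asked, and still so for the second after the job is handed in, with the robot touching nothing.
It also fails if it takes over 106 s, if anything falls off the work surface, if the arm or the gripper's body presses on something with over 40 N, if the wrist force passes 120 N, or if a joint passes its speed limit or range.

## Working session

There is one attempt and no reset: what is moved stays moved. The work goes in short steps, Python scripts to look and compute and a shell command to move; the robot and the scene stay as the last step left them, time stands still between calls to the robot, and variables do not carry over. Pictures are saved under pics/ and viewed, and the job is handed in when it is done.

```bash
mkdir -p pics; ls
cat > h.py <<'E'
import numpy as np, cv2, pickle
from cell import manip
def grab(n,tag):
    f=manip.grab_frame(n); pickle.dump(f,open(f'pics/{tag}.pkl','wb')); cv2.imwrite(f'pics/{tag}.png',f['img'][:,:,::-1]); return f
def load(tag): return pickle.load(open(f'pics/{tag}.pkl','rb'))
def K(f): return np.array([[f['fx'],0,f['cx']],[0,f['fy'],f['cy']],[0,0,1.]])
def ray(f,u,v):
    p=cv2.undistortPoints(np.array([[[u,v]]],float),K(f),np.array(f['dist'],float))[0,0]
    T=np.array(f['cam_to_world']); d=T[:3,:3]@np.array([p[0],-p[1],-1]); return T[:3,3],d/np.linalg.norm(d)
def atz(f,u,v,z):
    o,d=ray(f,u,v); return o+d*(z-o[2])/d[2]
def tri(obs):
    A=np.zeros((3,3));b=np.zeros(3);L=[]
    for f,u,v in obs:
        o,d=ray(f,u,v);P=np.eye(3)-np.outer(d,d);A+=P;b+=P@o;L.append((o,P))
    x=np.linalg.solve(A,b); return x,[np.linalg.norm(P@(x-o)) for o,P in L]
def proj(f,X):
    T=np.array(f['cam_to_world']); p=T[:3,:3].T@(np.array(X)-T[:3,3]); q=np.array([p[0],-p[1],-p[2]])
    return cv2.projectPoints(q.reshape(1,1,3),np.zeros(3),np.zeros(3),K(f),np.array(f['dist'],float))[0][0,0]
def crop(tag,x0,y0,x1,y1,s):
    im=cv2.imread(f'pics/{tag}.png')[y0:y1,x0:x1]; im=cv2.resize(im,None,fx=s,fy=s,interpolation=cv2.INTER_CUBIC); cv2.imwrite(f'pics/{tag}_c{x0}_{y0}.png',im)
E
python3 - <<'E'
from h import *
for n in ['scene','side','wrist']:
    f=grab(n,n+'0'); print(n,np.round(f['cam_to_world'],3).tolist(),f['fx'],f['dist'])
print(manip.sense(), manip.grip_point_offset)
E
```

```text
pics
scene [[-0.588, -0.494, 0.641, 1.171], [0.809, -0.363, 0.462, 0.511], [0.004, 0.79, 0.613, 0.698], [0.0, 0.0, 0.0, 1.0]] 407.820134949127 [-0.12641253  0.          0.          0.          0.        ]
side [[0.854, 0.325, -0.407, 0.021], [-0.521, 0.524, -0.674, -0.772], [-0.006, 0.788, 0.616, 0.751], [0.0, 0.0, 0.0, 1.0]] 477.5974483944999 [0.01917387 0.         0.         0.         0.        ]
wrist [[0.336, -0.905, -0.26, 0.126], [0.942, 0.323, 0.095, 0.565], [-0.002, -0.277, 0.961, 0.383], [0.0, 0.0, 0.0, 1.0]] 334.0472282793438 [-0.05333348  0.          0.          0.          0.        ]
{'clock': 0.15, 'joints': array([ 1.02171455e+00,  1.81336864e-01,  1.60775079e+00, -1.92666835e-06,
        1.35381112e+00, -2.06287896e-01]), 'joint_velocities': array([ 0.00163775, -0.00132638, -0.00367734,  0.00018385, -0.0020015 ,
        0.00066826]), 'tau': array([ 1.07650915e-04, -4.34231830e+01, -3.42174518e+01,  7.02180597e-02,
        3.56792333e-02, -1.06210896e-04]), 'eef_pos': array([0.19303269, 0.54120486, 0.23804926]), 'ee_rot': array([ 2.56735298e+00,  1.80970576e+00, -1.88198270e-03]), 'ft_force': array([-0.62902629, -0.0972183 ,  0.58637002]), 'moment': array([ 0.02932256, -0.00641398, -0.03037032]), 'opening': 0.08805405408848634} 0.0187
```

View pics/scene0.png

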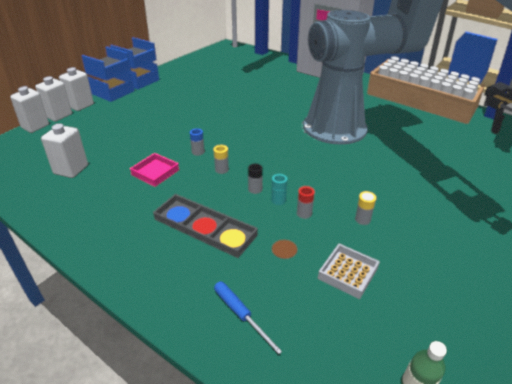

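View pics/side0.png

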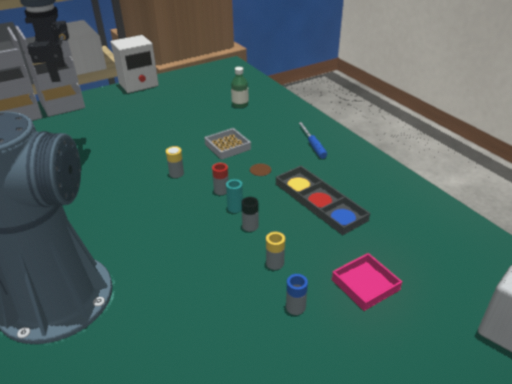

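View pics/wrist0.png

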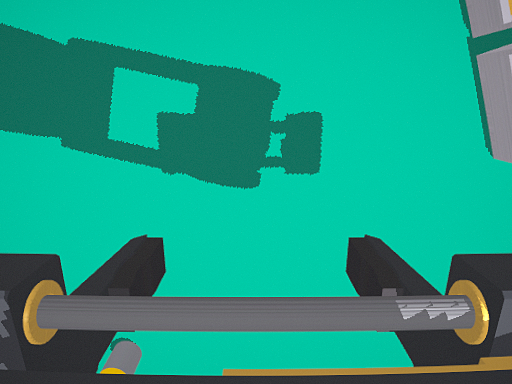

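The scene view shows the tubes in a row: blue (197,140), yellow open (221,158), black (256,178), turquoise (280,188), red (306,201) and the bright-topped yellow piece (367,207). The caddy is at (205,225), the pink tray at (155,169) and the nut bin at (349,270). The side view agrees. I'll enlarge both to read pixels.

```bash
python3 - <<'E'
from h import *
crop('scene0',180,115,390,240,3.8)
crop('scene0',120,145,270,260,5)
crop('side0',160,140,320,320,3.3)
crop('side0',260,160,410,310,4)
E
ls pics
```

```text
scene0.pkl
scene0.png
scene0_c120_145.png
scene0_c180_115.png
side0.pkl
side0.png
side0_c160_140.png
side0_c260_160.png
wrist0.pkl
wrist0.png
```

View pics/scene0_c180_115.png

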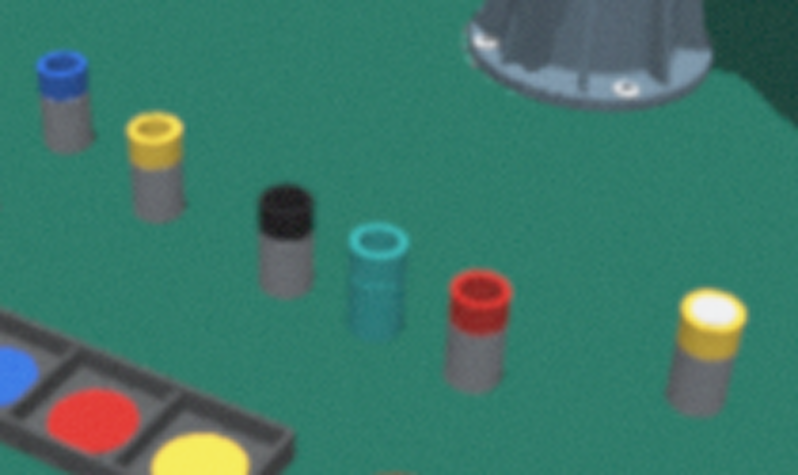

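View pics/scene0_c120_145.png

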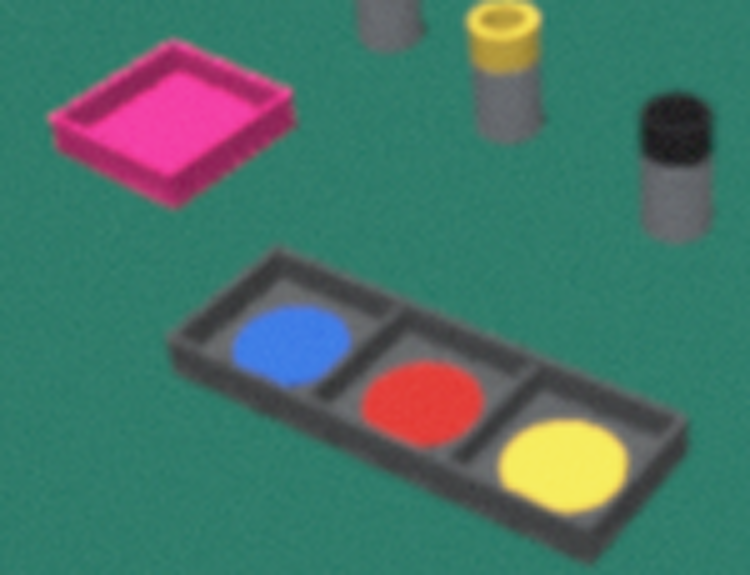

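View pics/side0_c160_140.png

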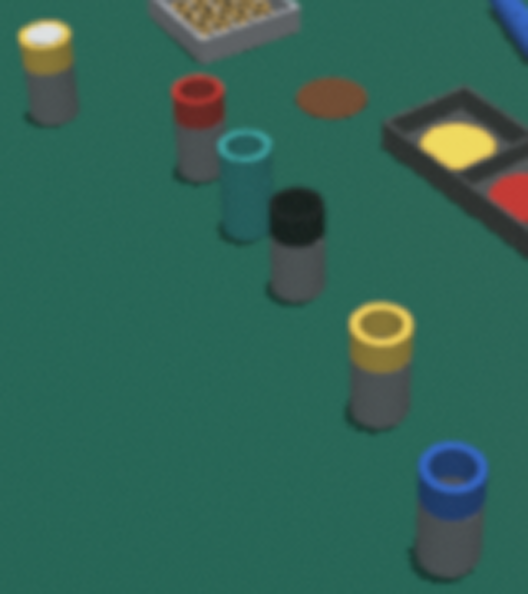

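View pics/side0_c260_160.png

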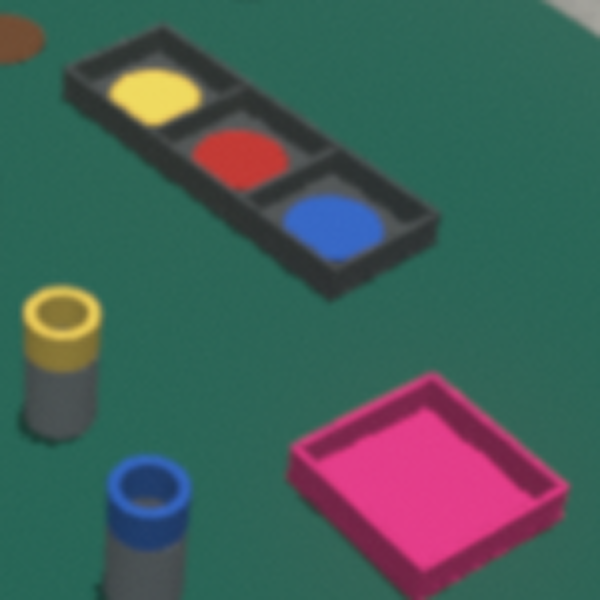

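```bash
cat > m.py <<'E'
from h import *
S=load('scene0');D=load('side0')
def c(x,y,s,x0,y0): return (x+.5)/s-.5+x0,(y+.5)/s-.5+y0
def both(name,a,sa,b,sb):
    x,r=tri([(S,*c(*a,*sa)),(D,*c(*b,*sb))]); print(name,np.round(x*1000,1),np.round(np.array(r)*1000,1)); return x
A=(3.8,180,115);B=(3.3,160,140);C=(5,120,145);E=(4,260,160)
for n,a,b in [('blue',(63,64),(453,466)),('yel',(155,128),(381,325)),('black',(286,200),(298,206)),('turq',(378,241),(245,146)),('red',(481,288),(198,90)),('slug',(713,309),(45,35))]: both(n,a,A,b,B)
for n,a,b in [('bpad',(291,346),(333,226)),('rpad',(423,404),(241,159)),('ypad',(564,466),(155,97))]: both(n,a,C,b,E)
k=[both('cad',a,C,b,E) for a,b in [((279,247),(332,272)),((170,340),(438,215)),((590,538),(163,25)),((688,420),(65,72))]]
print(np.mean(k,0)); 
v=k[0]+k[1]-k[2]-k[3]; print('yaw',np.degrees(np.arctan2(v[1],v[0]))-90,np.linalg.norm(v)/2)
t=[both('tray',a,C,b,E) for a,b in [((174,40),(290,452)),((50,120),(424,570)),((175,182),(568,487)),((295,95),(433,375))]]
print(np.mean(t,0))
E
python3 m.py
```

```text
blue [ 400.5 -276.4   74.2] [1.2 1.2]
yel [ 430.5 -154.    74.1] [1. 1.]
black [448.2 -19.3  73.2] [1.4 1.4]
turq [451.   60.9  74.2] [0.8 0.8]
red [455.4 144.   74.8] [1.3 1.3]
slug [386.7 277.7  76.1] [1.1 1.1]
bpad [ 654.9 -112.5    6. ] [0.7 0.7]
rpad [647.4 -29.2   5.8] [1.3 1.3]
ypad [639.7  54.6   5.9] [1.1 1.1]
cad [ 613.9 -159.4   22.6] [0.6 0.6]
cad [ 700.6 -151.4   22. ] [1.2 1.2]
cad [680.2 103.2  21.2] [0.7 0.7]
cad [592.4  92.9  21.2] [1.7 1.7]
[ 0.64677261 -0.02867629  0.02172876]
yaw -175.2701006288642 0.2542847390586283
tray [ 512.3 -297.9   51.1] [31.6 31.6]
tray [ 562.7 -358.2   -5.3] [36.2 36.2]
tray [ 602.8 -313.4   -6.9] [37.1 37.1]
tray [ 556.  -251.1   50.4] [36.5 36.5]
[ 0.55845685 -0.305128    0.0223296 ]
```

```bash
cat >> m.py <<'E'
print('--')
t=[both('tray',a,C,b,E) for a,b in [((174,40),(424,570)),((50,120),(568,487)),((175,182),(433,375)),((295,95),(290,452))]]
print(np.mean(t,0))
for i in range(2):
    v=t[[1,2][i]]-t[[0,1][i]];print(np.degrees(np.arctan2(v[1],v[0])),np.linalg.norm(v))
E
python3 m.py | sed -n '/--/,$p'
python3 -m pendant '0.088 0.02 -0.034 0 -0.12; 0.088 0.02 -0.034 0 -0.12; 0.088 0.02 -0.034 0 -0.12; 0.088 0.02 -0.034 0 -0.12; 0.088 0.02 -0.034 0 -0.12' 20
```

```text
--
tray [ 509.7 -355.4   24.9] [1.4 1.4]
tray [ 609.6 -352.1   23.2] [0.5 0.5]
tray [ 606.5 -251.7   20.5] [2.4 2.4]
tray [ 505.3 -256.8   21.1] [1.8 1.8]
[ 0.55776108 -0.30400552  0.02242086]
1.8790893486876732 0.09996684882692326
91.7675786181527 0.10045055736950514
clock: 0.57
eef_pos: [0.2935, 0.3699, 0.2384]
ee_rot: [2.99, 0.963, -0.0]
ft_force: [1.4, 0.0, 0.2]
opening: 0.088
```

```bash
python3 -m pendant '0.088 0.02 -0.034 0 -0.12; 0.088 0.02 -0.034 0 -0.12; 0.088 0.02 -0.034 0 -0.12; 0.088 0.02 -0.034 0 -0.12; 0.088 0.02 -0.034 0 -0.06'
```

```text
clock: 0.98
eef_pos: [0.3937, 0.1998, 0.2387]
ee_rot: [-3.139, -0.129, -0.0]
ft_force: [-0.1, 1.3, -0.5]
opening: 0.0878
```

```bash
python3 -m pendant '0.088 0.002 -0.04 0 0; 0.088 0.001 -0.04 0 0; 0.088 0.001 -0.04 0 0; 0.088 0.001 -0.04 0 0; 0.088 0.001 -0.04 0 0'; python3 -m pendant '0.088 0 -0.04 0 0; 0.088 0 -0.04 0 0; 0.088 0 -0.04 -0.01 0; 0.088 0 -0.04 -0.015 0; 0.088 0 -0.04 -0.015 0'
```

```text
clock: 1.4
eef_pos: [0.3987, -0.0002, 0.2387]
ee_rot: [3.138, 0.139, 0.001]
ft_force: [1.4, 0.1, -0.8]
opening: 0.0878
clock: 1.82
eef_pos: [0.399, -0.1988, 0.1994]
ee_rot: [3.137, 0.137, 0.002]
ft_force: [0.9, 0.4, 0.7]
opening: 0.0877
```

Run:
```python
from h import *
f=grab('wrist','w1')
for n,p in dict(blue=(.4005,-.2764,.075),yel=(.4305,-.154,.075),bpad=(.6549,-.1125,.006),tray=(.558,-.304,.004)).items(): print(n,proj(f,p))
```

```text
blue [248.86955876 271.70828375]
yel [298.68327667 138.09532672]
bpad [512.6011096  110.93116685]
tray [384.60975443 272.49713482]
```

View pics/w1.png

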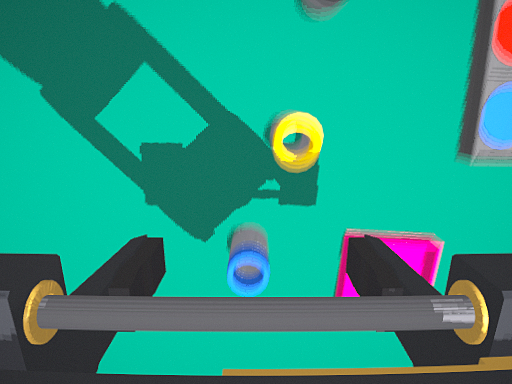

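The wrist view shows blue's top centre at about (249,272) and yellow's at (298,141). Both are within about 3 px of where my measurements project. I'll descend on blue.

```bash
python3 -m pendant '0.088 0.001 -0.0385 -0.03 0; 0.088 0.0005 -0.039 -0.03 0; 0.088 0 0 -0.04 0; 0.088 0 0 -0.035 0; 0.088 0 0 -0.034 0' 20; python3 -m pendant '0.088 0 0 0 0; 0.03 0 0 0 0; 0.03 0 0 0 0; 0.03 0 0 0 0; 0.03 0 0 0 0' 20;python3 -m pendant '0.03 0 0 0 0; 0.03 0 0 0 0; 0.03 0 0 0 0'
```

```text
clock: 2.28
eef_pos: [0.4, -0.2626, 0.0376]
ee_rot: [-3.138, -0.136, 0.0]
ft_force: [0.4, 0.8, -0.6]
opening: 0.0884
clock: 2.7
eef_pos: [0.402, -0.2637, 0.042]
ee_rot: [3.135, 0.139, 0.005]
ft_force: [-0.1, -0.1, -0.2]
opening: 0.0636
clock: 2.95
eef_pos: [0.4009, -0.2627, 0.0403]
ee_rot: [3.137, 0.138, 0.002]
ft_force: [-0.3, 0.4, 0.4]
opening: 0.0437
```

The first row was rate-limited, so the tool is 13.7 mm short in y. I'll reopen and correct before gripping.

```bash
python3 -m pendant '0.088 0 0 0 0; 0.088 0 0 0 0; 0.088 0 0 0 0; 0.088 0 0 0 0; 0.088 0 -0.007 -0.005 0'; python3 -m pendant '0.088 0 -0.007 -0.005 0; 0.088 0 0 0 0; 0.088 0 0 0 0; 0.088 0 0 0 0'
```

```text
clock: 3.37
eef_pos: [0.4008, -0.269, 0.0347]
ee_rot: [3.138, 0.14, 0.001]
ft_force: [-0.2, -0.1, 0.2]
opening: 0.0745
clock: 3.7
eef_pos: [0.4003, -0.2764, 0.0291]
ee_rot: [-3.138, -0.137, 0.001]
ft_force: [-0.2, 0.3, 0.1]
opening: 0.088
```

```bash
python3 -m pendant '0.03 0 0 0 0; 0.03 0 0 0 0; 0.03 0 0 0 0; 0.03 0 0 0 0; 0.03 0 0 0 0' 20;python3 -m pendant '0.03 0 0 0 0; 0.03 0 0 0 0; 0.03 0 0 0 0; 0.03 0 0 0 0;0.03 0 0 0.005 0';python3 -m pendant '0.03 0 0 0.03 0; 0.03 0 0 0.03 0; 0.03 0 0 0.03 0; 0.03 0 0 0 0;0.03 0 0 0 0'
python3 - <<'E'
from h import *
f=grab('wrist','w2')
E
```

```text
clock: 4.12
eef_pos: [0.4006, -0.2763, 0.0296]
ee_rot: [3.138, 0.138, 0.0]
ft_force: [-1.5, 0.3, 0.5]
opening: 0.0569
clock: 4.53
eef_pos: [0.3999, -0.2757, 0.0338]
ee_rot: [-3.137, -0.138, 0.002]
ft_force: [0.5, 0.7, -2.0]
opening: 0.0398
clock: 4.95
eef_pos: [0.4015, -0.2773, 0.1263]
ee_rot: [3.135, 0.138, 0.004]
ft_force: [-0.5, -0.5, -1.6]
opening: 0.04
```

View pics/w2.png

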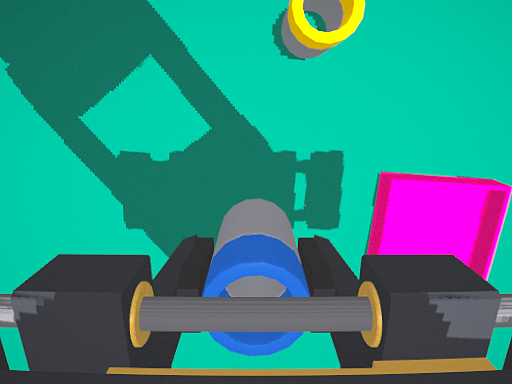

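Blue is held upright, with its ring centred near (255,295). I'll check its offset in the jaws and move to the blue pad.

```bash
python3 - <<'E'
from h import *
f=load('w2'); 
for e in (-.004,0,.004): 
    a=np.linspace(0,6.28,60); P=np.array([proj(f,(.4015+.02*np.cos(t),-.2773+e+.02*np.sin(t),.1263+.0445)) for t in a]); print(e,P.min(0),P.max(0))
E
python3 -m pendant '0.03 0.0284 0.0183 0 0; 0.03 0.0284 0.0183 0 0; 0.03 0.0284 0.0183 0 0; 0.03 0.0284 0.0183 0 0; 0.03 0.0284 0.0183 0 0'; python3 -m pendant '0.03 0.0284 0.0183 0 0; 0.03 0.0284 0.0183 0 0; 0.03 0.0284 0.0183 0 0; 0.03 0.0284 0.0183 0 0; 0.03 0 0 0 0'
```

```text
-0.004 [196.64420115 272.39087086] [309.4969116 367.2522208]
0 [197.01014151 261.70405741] [311.07712375 358.73728477]
0.004 [197.38977285 250.77606792] [312.68586065 350.0259763 ]
clock: 5.42
eef_pos: [0.5423, -0.183, 0.1219]
ee_rot: [-3.136, -0.138, 0.005]
ft_force: [1.1, -0.7, -0.4]
opening: 0.0401
clock: 5.83
eef_pos: [0.6586, -0.1075, 0.1216]
ee_rot: [-3.136, -0.143, 0.001]
ft_force: [-1.1, -0.0, -0.9]
opening: 0.04
```

Run:
```python
from h import *
f=grab('wrist','w3'); s=manip.sense(); p=s['eef_pos'];print(p, f['cam_to_world'][:3,3])
im=f['img'][:,:,::-1].copy()
for dz,col in ((.0445,(0,0,255)),(.037,(0,255,255))):
  for t in np.linspace(0,6.28,90):
    for r in (.02,.014):
        q=proj(f,(p[0]+r*np.cos(t),p[1]+r*np.sin(t),p[2]+dz)); cv2.circle(im,tuple(int(round(x)) for x in q),0,col,-1)
cv2.imwrite('pics/w3o.png',cv2.resize(im[170:384,100:420],None,fx=2.5,fy=2.5))
```

```text
[ 0.65648508 -0.10907093  0.12125842] [ 0.65290748 -0.03654757  0.26657351]
```

View pics/w3o.png

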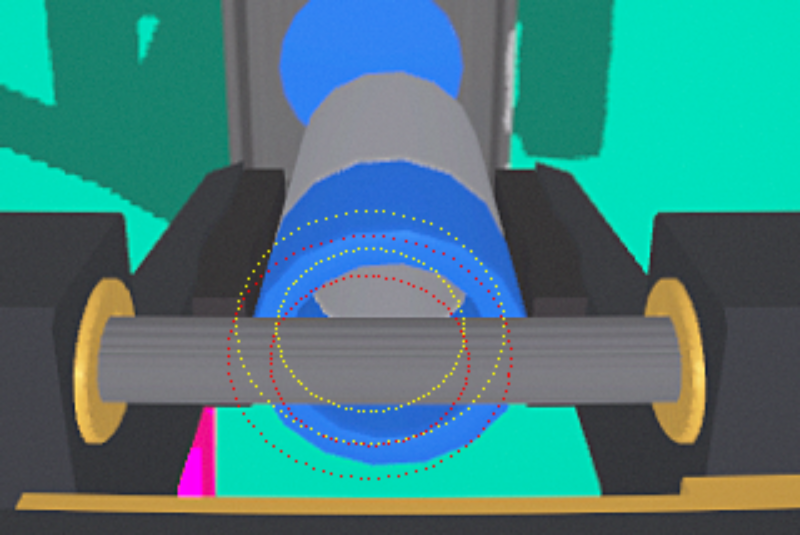

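View pics/w3.png

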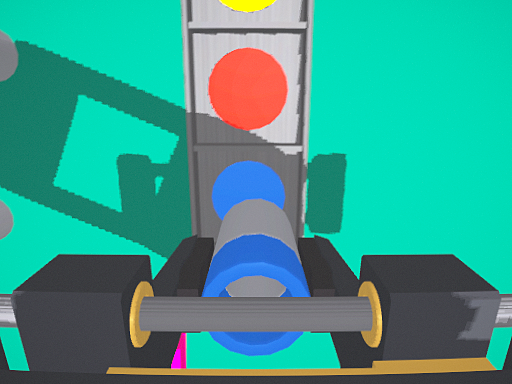

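```bash
python3 -m pendant '0.03 0 0 0 0; 0.03 0 0 0 0; 0.03 0 0 0 0'
```

```text
clock: 6.13
eef_pos: [0.6548, -0.1123, 0.1235]
ee_rot: [-3.138, -0.136, 0.003]
ft_force: [0.2, 0.2, -1.9]
opening: 0.0398
```

```bash
python3 -m pendant '0.03 0 0 -0.03 0; 0.03 0 0 -0.03 0; 0.03 0 0 -0.015 0; 0.03 0 0 0 0; 0.03 0 0 0 0'
python3 - <<'E'
from h import *
for n in ('scene','side'): grab(n,n+'1')
crop('scene1',120,130,270,260,5);crop('side1',260,150,410,270,5)
E
```

```text
clock: 6.55
eef_pos: [0.6551, -0.112, 0.0489]
ee_rot: [-3.138, -0.137, 0.003]
ft_force: [0.1, -0.2, -1.3]
opening: 0.0396
```

View pics/scene1_c120_130.png

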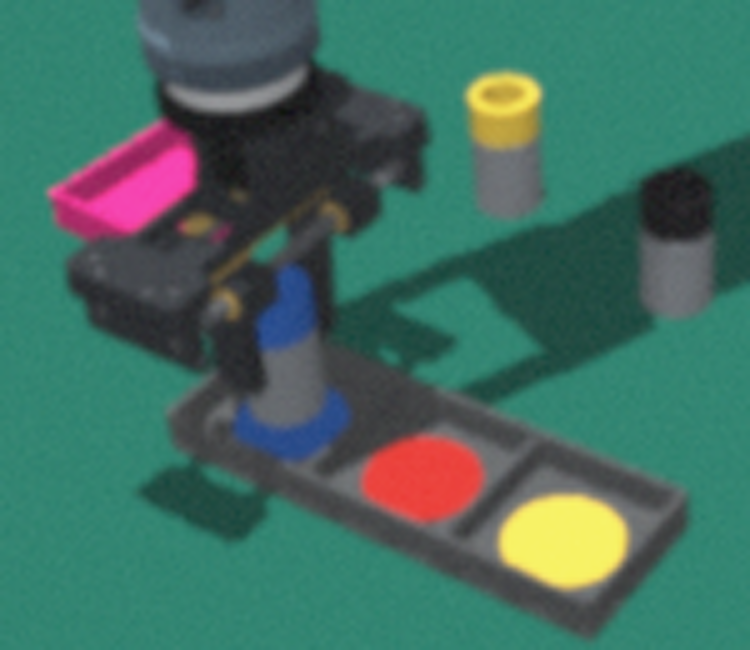

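View pics/side1_c260_150.png

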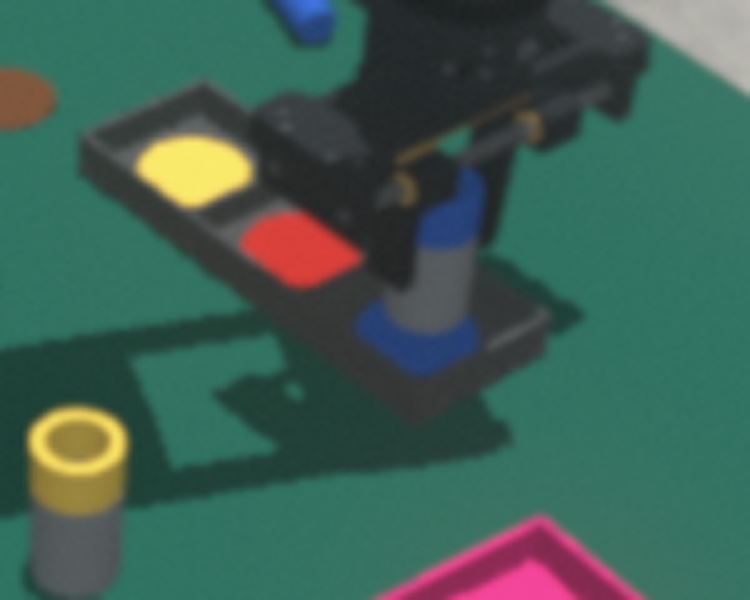

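Run:
```python
from h import *
for n,y0 in (('scene1',130),('side1',150)):
    f=load(n); x0=120 if n=='scene1' else 260
    for dx,dy in ((0,0),(0,.005)):
      for z in (.019,.044,.069,.094): print(n,dy,z,(proj(f,(.655+dx,-.112+dy,z))-[x0,y0])*5)
```

```text
scene1 0 0.019 [285.36527814 400.45983422]
scene1 0 0.044 [279.54717236 362.77735889]
scene1 0 0.069 [273.58925384 323.93598372]
scene1 0 0.094 [267.48859547 283.89305598]
scene1 0.005 0.019 [292.3653718 404.2884174]
scene1 0.005 0.044 [286.63460207 366.57346884]
scene1 0.005 0.069 [280.76548098 327.69451936]
scene1 0.005 0.094 [274.75507364 287.60850327]
side1 0 0.019 [415.17617519 309.10094317]
side1 0 0.044 [420.507427   268.50543254]
side1 0 0.069 [425.98986793 226.79639109]
side1 0 0.094 [431.6302177  183.92581625]
side1 0.005 0.019 [408.58231796 303.54478451]
side1 0.005 0.044 [413.80934278 262.99495983]
side1 0.005 0.069 [419.18418676 221.33603482]
side1 0.005 0.094 [424.71340161 178.52033242]
```

Run:
```python
from h import *
ims=[]
for n,b in (('scene1',(160,180,200,230)),('side1',(325,175,365,235))):
    f=load(n);im=f['img'][:,:,::-1][b[1]:b[3],b[0]:b[2]];s=10
    im=cv2.resize(im,None,fx=s,fy=s,interpolation=cv2.INTER_CUBIC)
    im=cv2.convertScaleAbs(im,alpha=1.6,beta=10)
    for z,c in ((.019,(0,255,255)),(.069,(0,255,0)),(.094,(255,0,255))):
        pts=np.array([(proj(f,(.655+.02*np.cos(t),-.112+.02*np.sin(t),z))-[b[0],b[1]]+.5)*s for t in np.linspace(0,6.28,60)]).astype(int)
        cv2.polylines(im,[pts],True,c,1)
    ims.append(cv2.copyMakeBorder(im,0,600-im.shape[0],0,0,0))
cv2.imwrite('pics/o1.png',np.hstack(ims)[:, :800])
```

```text
(no output)
```

View pics/o1.png

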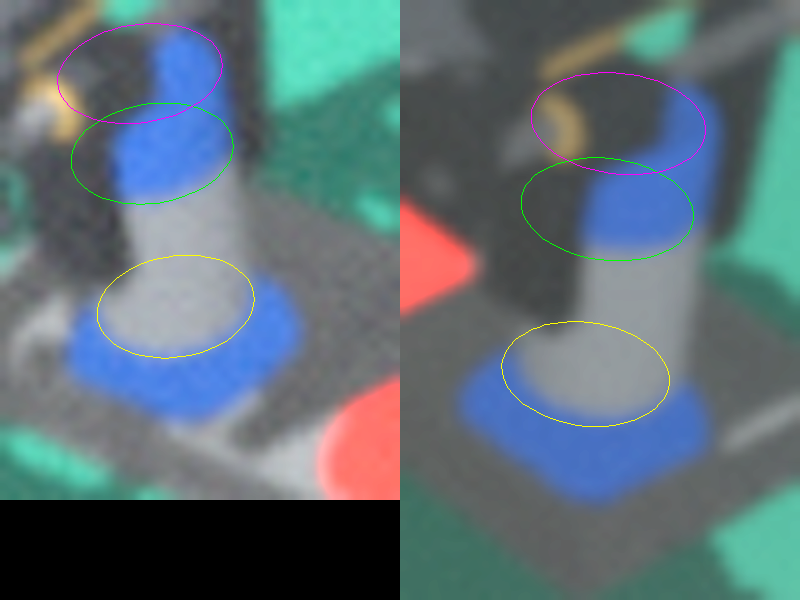

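The projected outlines (TCP-based) sit parallel to the tube in both views, so it isn't tilted. The scene view matches. The side view is offset about 1.5 px to the right. I'll lower the tube, release it, and measure with it uncovered.

```bash
python3 -m pendant '0.03 0 0 -0.006 0; 0.03 0 0 -0.004 0; 0.03 0 0 -0.002 0; 0.03 0 0 0 0; 0.03 0 0 0 0'; python3 -m pendant '0.03 0 0 -0.001 0; 0.03 0 0 0 0;0.03 0 0 0 0'
```

```text
clock: 7.07
eef_pos: [0.6561, -0.1115, 0.0374]
ee_rot: [-3.138, -0.138, 0.0]
ft_force: [-0.5, 0.8, -0.3]
opening: 0.0396
clock: 7.32
eef_pos: [0.6562, -0.1116, 0.0365]
ee_rot: [3.139, 0.138, 0.0]
ft_force: [-0.3, 0.2, -1.5]
opening: 0.0396
```

```bash
python3 -m pendant '0.03 0 0 -0.001 0; 0.03 0 0 0 0;0.03 0 0 0 0';python3 -m pendant '0.03 0 0 -0.001 0; 0.03 0 0 0 0;0.03 0 0 0 0'
```

```text
clock: 7.57
eef_pos: [0.6563, -0.1117, 0.0355]
ee_rot: [3.138, 0.138, 0.0]
ft_force: [0.4, -0.3, -0.8]
opening: 0.0397
clock: 7.82
eef_pos: [0.6564, -0.1117, 0.0355]
ee_rot: [3.138, 0.138, 0.0]
ft_force: [-2.7, 1.5, 5.0]
opening: 0.0395
```

```bash
python3 -m pendant '0.07 0 0 0 0; 0.07 0 0 0 0;0.07 0 0 0 0;0.07 0 0 0 0;0.07 0 0 0 0';python3 -m pendant '0.088 0 0 0.03 0; 0.088 0 0 0.03 0;0.088 0 0 0.03 0;0.088 0 0.01 0.03 0;0.088 -0.02 0.01 0.02 0'; python3 -m pendant '0.088 -0.03 0.025 0 0; 0.088 -0.03 0.025 0 0;0.088 -0.03 0.025 0 0;0.088 -0.03 0.025 0 0;0.088 -0.03 0.025 0 0'
python3 - <<'E'
from h import *
for n in ('scene','side'): grab(n,n+'2')
crop('scene2',140,150,220,240,8);crop('side2',300,165,390,245,8)
E
```

```text
clock: 8.23
eef_pos: [0.6561, -0.1116, 0.0343]
ee_rot: [-3.138, -0.138, 0.0]
ft_force: [-0.6, -0.1, 0.2]
opening: 0.0695
clock: 8.65
eef_pos: [0.6392, -0.0926, 0.1782]
ee_rot: [3.137, 0.137, 0.01]
ft_force: [0.4, -0.5, 0.7]
opening: 0.0879
clock: 9.07
eef_pos: [0.4845, 0.0343, 0.1743]
ee_rot: [-3.138, -0.138, -0.0]
ft_force: [1.1, 0.2, -0.3]
opening: 0.0878
```

View pics/scene2_c140_150.png

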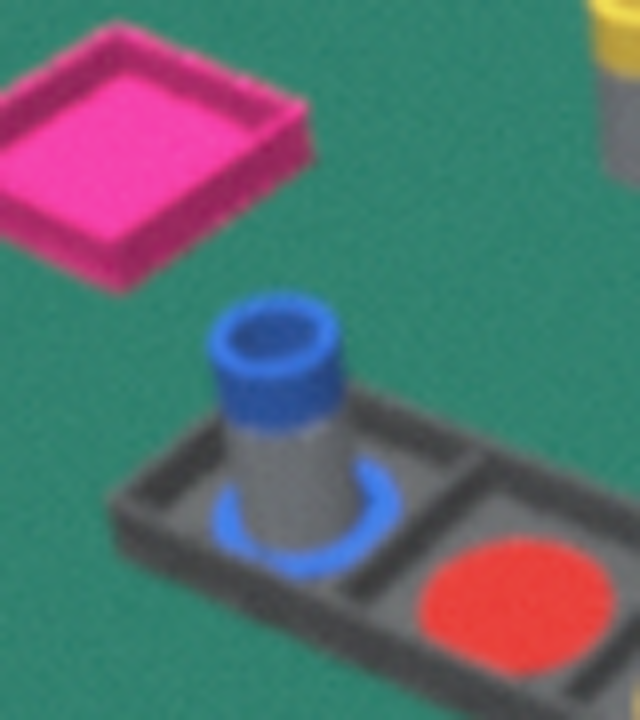

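View pics/side2_c300_165.png

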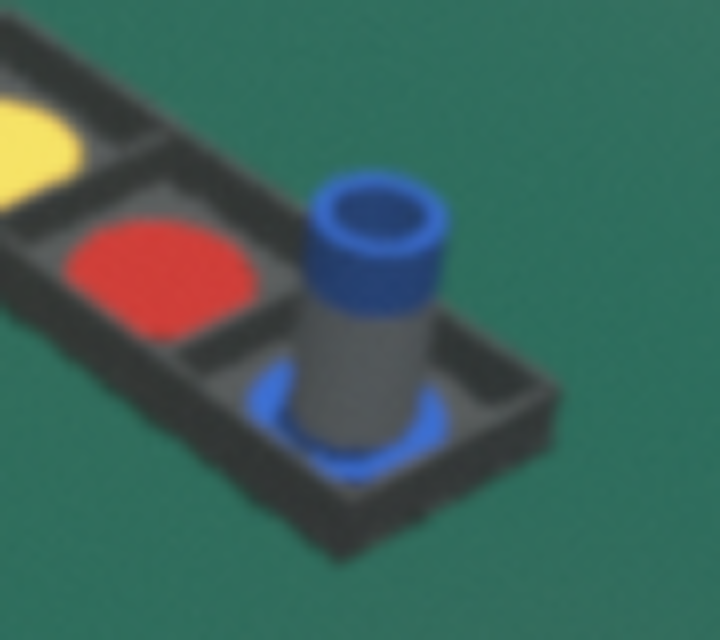

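```bash
python3 - <<'E'
from h import *
S=load('scene2');D=load('side2')
c=lambda x,y,x0,y0:((x+.5)/8-.5+x0,(y+.5)/8-.5+y0)
print(tri([(S,*c(276,335,140,150)),(D,*c(379,213,300,165))]))
E
python3 -m pendant '0.088 0 0 0 0'
```

```text
(array([ 0.65697273, -0.11208857,  0.08062488]), [np.float64(0.0012324712366730782), np.float64(0.0012324712366731474)])
clock: 9.25
eef_pos: [0.4856, 0.0341, 0.1748]
ee_rot: [3.138, 0.141, 0.001]
ft_force: [0.5, -0.8, -0.1]
opening: 0.0879
```

Blue's top triangulates at (657.0, -112.1, 80.6) mm, about 2 mm from its pad centre, and it stands upright with the blue ring visible all round. Next is the open yellow tube.

```bash
python3 -m pendant '0.088 -0.0092 -0.0313 0 0; 0.088 -0.0092 -0.0313 0 0; 0.088 -0.0092 -0.0313 0 0; 0.088 -0.0092 -0.0313 0 0; 0.088 -0.0092 -0.0313 0 0'; python3 -m pendant '0.088 -0.0092 -0.0313 0 0; 0.088 0 0 -0.03 0; 0.088 0 0 -0.03 0; 0.088 0 0 0 0;0.088 0 0 0 0'
```

```text
clock: 9.67
eef_pos: [0.4407, -0.126, 0.175]
ee_rot: [3.137, 0.137, 0.002]
ft_force: [0.4, 0.7, 0.2]
opening: 0.088
clock: 10.08
eef_pos: [0.4304, -0.155, 0.1136]
ee_rot: [-3.137, -0.136, 0.004]
ft_force: [1.0, -0.2, 1.0]
opening: 0.0881
```

```bash
python3 -m pendant '0.088 0 0.001 -0.03 0; 0.088 0 0 -0.03 0; 0.088 0 0 -0.024 0; 0.088 0 0 0 0;0.088 0 0 0 0'
```

```text
clock: 10.5
eef_pos: [0.4316, -0.1537, 0.0312]
ee_rot: [-3.138, -0.139, 0.001]
ft_force: [0.1, -0.7, 0.3]
opening: 0.0882
```

```bash
python3 -m pendant '0.03 0 0 0 0; 0.03 0 0 0 0; 0.03 0 0 0 0; 0.03 0 0 0 0; 0.03 0 0 0 0' 20;python3 -m pendant '0.03 0 0 0 0; 0.03 0 0 0 0; 0.03 0 0 0 0; 0.03 0 0 0 0;0.03 0 0 0.005 0';python3 -m pendant '0.03 0 0 0.03 0; 0.03 0 0 0.03 0; 0.03 0 0 0.03 0; 0.03 0 0 0 0;0.03 0 0 0 0'
```

```text
clock: 10.92
eef_pos: [0.4315, -0.1538, 0.0313]
ee_rot: [3.138, 0.138, 0.002]
ft_force: [-0.1, -0.6, 0.1]
opening: 0.0569
clock: 11.33
eef_pos: [0.4302, -0.153, 0.0348]
ee_rot: [-3.137, -0.138, 0.002]
ft_force: [-0.3, 0.6, -1.2]
opening: 0.0389
clock: 11.75
eef_pos: [0.432, -0.1542, 0.1271]
ee_rot: [3.136, 0.138, 0.005]
ft_force: [0.7, 0.6, -1.9]
opening: 0.0392
```

```bash
python3 -m pendant '0.03 0.026 0.0261 0 0; 0.03 0.026 0.0261 0 0; 0.03 0.026 0.0261 0 0; 0.03 0.026 0.0261 0 0; 0.03 0.026 0.0261 0 0';python3 -m pendant '0.03 0.026 0.0261 0 0; 0.03 0.026 0.0261 0 0; 0.03 0.026 0.0261 0 0; 0.03 0 0 0 0;0.03 0 0 0 0'; python3 -m pendant '0.03 0 0 0 0;0.03 0 0 0 0;0.03 0 0 0 0'
```

```text
clock: 12.17
eef_pos: [0.5605, -0.0212, 0.1232]
ee_rot: [-3.138, -0.138, 0.005]
ft_force: [0.3, 0.2, -1.0]
opening: 0.0389
clock: 12.58
eef_pos: [0.6381, 0.0571, 0.1224]
ee_rot: [-3.138, -0.142, 0.006]
ft_force: [0.2, 0.5, -1.0]
opening: 0.0391
clock: 12.83
eef_pos: [0.6379, 0.0544, 0.1248]
ee_rot: [-3.139, -0.136, 0.002]
ft_force: [-0.7, 0.2, -0.6]
opening: 0.039
```

```bash
python3 -m pendant '0.03 0.0005 0 -0.03 0; 0.03 0 0 -0.03 0; 0.03 0 0 -0.02 0; 0.03 0 0 0 0;0.03 0 0 0 0'; python3 -m pendant '0.03 0 0 -0.004 0;0.03 0 0 -0.002 0;0.03 0 0 0 0;0.03 0 0 0 0'; python3 -m pendant '0.03 0 0 -0.001 0;0.03 0 0 0 0;0.03 0 0 0 0'
```

```text
clock: 13.25
eef_pos: [0.6382, 0.0547, 0.0446]
ee_rot: [-3.138, -0.136, 0.004]
ft_force: [0.6, -0.1, -1.9]
opening: 0.0388
clock: 13.58
eef_pos: [0.6401, 0.0553, 0.0406]
ee_rot: [3.138, 0.138, 0.003]
ft_force: [1.8, 0.3, -0.9]
opening: 0.039
clock: 13.83
eef_pos: [0.6395, 0.0554, 0.0387]
ee_rot: [3.138, 0.138, 0.0]
ft_force: [0.2, -0.0, -1.3]
opening: 0.0389
```

```bash
python3 -m pendant '0.03 0 0 -0.0015 0;0.03 0 0 0 0;0.03 0 0 0 0'; python3 -m pendant '0.03 0 0 -0.001 0;0.03 0 0 0 0;0.03 0 0 0 0'
```

```text
clock: 14.08
eef_pos: [0.6393, 0.0554, 0.0367]
ee_rot: [-3.138, -0.138, 0.001]
ft_force: [0.3, 0.4, -1.1]
opening: 0.0391
clock: 14.33
eef_pos: [0.6395, 0.0554, 0.0366]
ee_rot: [3.138, 0.138, -0.0]
ft_force: [-3.1, 0.3, 5.9]
opening: 0.0392
```

```bash
python3 -m pendant '0.07 0 0 0 0; 0.07 0 0 0 0;0.07 0 0 0 0;0.07 0 0 0 0;0.07 0 0 0 0';python3 -m pendant '0.088 0 0 0.03 0; 0.088 0 0 0.03 0;0.088 0 0 0.03 0;0.088 0 0 0.03 0;0.088 0 0 0.01 0'; python3 -m pendant '0.088 -0.03 0.0145 0 0; 0.088 -0.03 0.0145 0 0;0.088 -0.03 0.0145 0 0;0.088 -0.03 0.0145 0 0;0.088 -0.03 0.0145 0 0'; python3 -m pendant '0.088 -0.03 0.0145 0 0;0.088 0 0 0 0;0.088 0 0 0 0'
python3 - <<'E'
from h import *
for n in ('scene','side','wrist'): grab(n,n+'3')
crop('scene3',170,170,270,260,8);crop('side3',270,140,370,230,8)
E
```

```text
clock: 14.75
eef_pos: [0.6394, 0.0554, 0.0357]
ee_rot: [-3.139, -0.138, 0.0]
ft_force: [0.6, 0.2, 0.3]
opening: 0.0693
clock: 15.17
eef_pos: [0.642, 0.0552, 0.1713]
ee_rot: [3.138, 0.138, 0.012]
ft_force: [0.9, -0.1, 1.0]
opening: 0.0882
clock: 15.58
eef_pos: [0.4876, 0.1282, 0.165]
ee_rot: [-3.139, -0.138, 0.002]
ft_force: [0.5, 0.5, -0.3]
opening: 0.0884
clock: 15.83
eef_pos: [0.4581, 0.143, 0.1654]
ee_rot: [3.138, 0.141, -0.001]
ft_force: [1.1, -0.0, 0.3]
opening: 0.0878
```

View pics/scene3_c170_170.png

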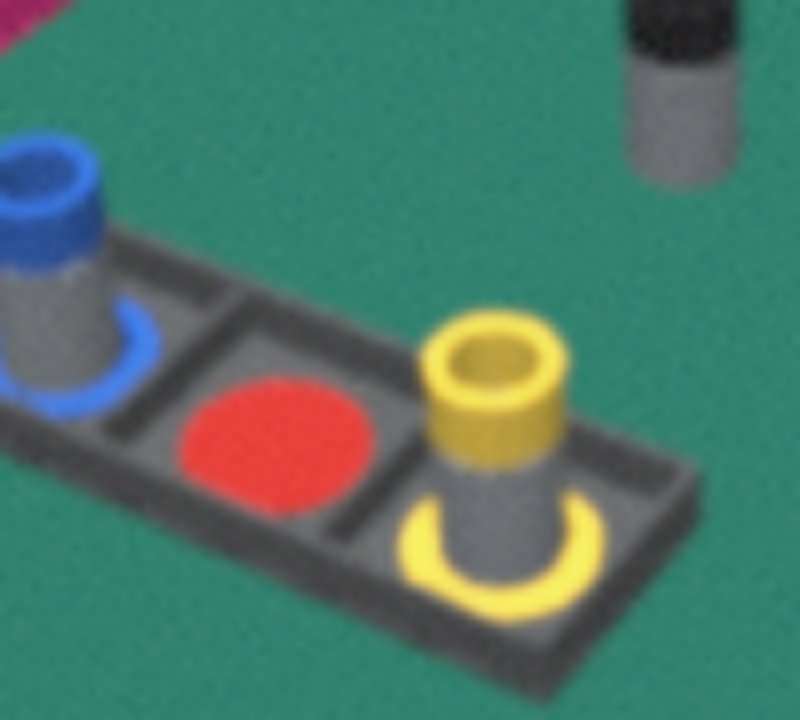

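View pics/side3_c270_140.png

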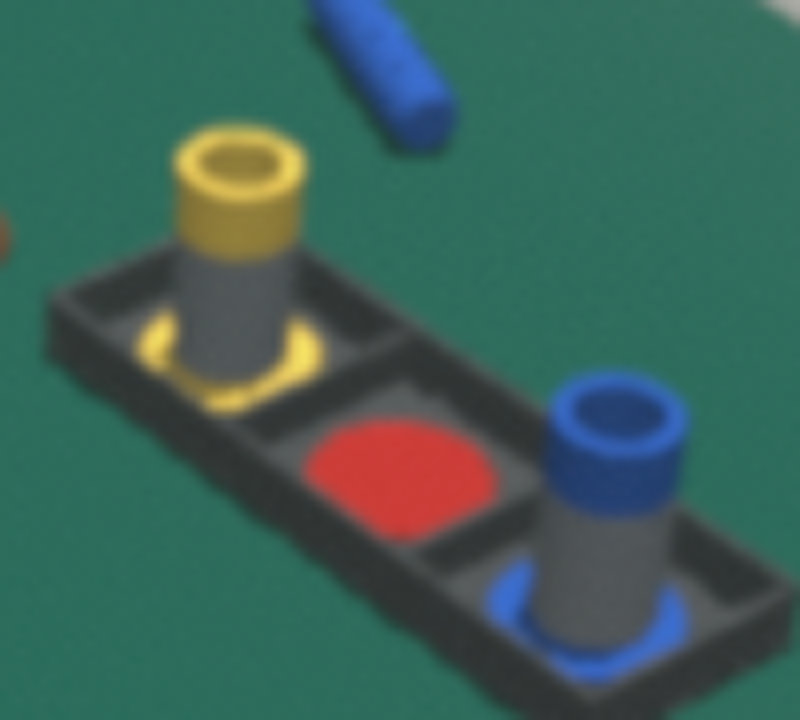

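View pics/wrist3.png

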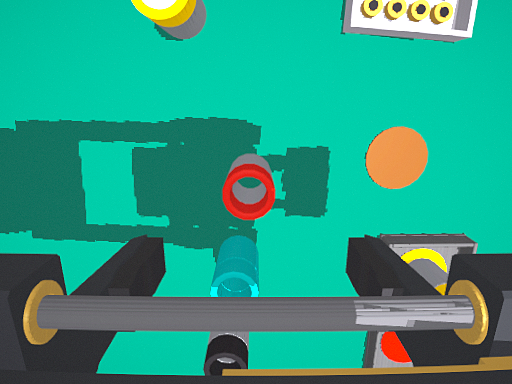

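Run:
```python
from h import *
f=load('wrist3')
for n,p in dict(red=(.4554,.144,.075),turq=(.451,.061,.075),black=(.448,-.019,.075),slug=(.3867,.2777,.075),tcp=manip.sense()['eef_pos']).items(): print(n,proj(f,p))
S=load('scene3');D=load('side3')
c=lambda x,y,x0,y0:((x+.5)/8-.5+x0,(y+.5)/8-.5+y0)
print(tri([(S,*c(494,361,170,170)),(D,*c(240,163,270,140))]))
print(tri([(S,*c(40,174,170,170)),(D,*c(618,414,270,140))]))
print(tri([(S,*c(277,446,170,170)),(D,*c(401,475,270,140))]))
```

```text
red [248.15519116 197.37287996]
turq [234.37489248 295.01747786]
black [224.87115169 372.73118458]
slug [158.02579183 -12.30320791]
tcp [254.79781885 256.23239948]
(array([0.6403272 , 0.05545885, 0.08071682]), [np.float64(0.0008525819086548643), np.float64(0.0008525819086547134)])
(array([ 0.65613453, -0.1119042 ,  0.08051493]), [np.float64(0.0017177070026508491), np.float64(0.0017177070026507728)])
(array([ 0.64758413, -0.02854697,  0.00666153]), [np.float64(0.0009912361764938848), np.float64(0.0009912361764936827)])
```

Yellow stands centred, measured at (640.3, 55.5) against its pad at (639.7, 54.6). The wrist view puts red's ring centre at (248,191), about 6 px above the prediction, which suggests 2–3 mm more in y. I'll descend on red at y ≈ 0.146.

```bash
python3 -m pendant '0.088 -0.002 0.0025 -0.03 0;0.088 0 0 -0.03 0;0.088 0 0 0 0;0.088 0 0 0 0'; python3 -m pendant '0.088 0 0 -0.03 0;0.088 0 0 -0.03 0;0.088 0 0 -0.015 0;0.088 0 0 0 0;0.088 0 0 0 0'
```

```text
clock: 16.32
eef_pos: [0.4569, 0.1442, 0.1047]
ee_rot: [3.138, 0.137, -0.006]
ft_force: [0.1, -1.1, 1.0]
opening: 0.0878
clock: 16.73
eef_pos: [0.4586, 0.1447, 0.032]
ee_rot: [-3.139, -0.137, -0.001]
ft_force: [-0.3, 0.5, -0.5]
opening: 0.0882
```

```bash
python3 -m pendant '0.03 -0.003 0.001 0 0; 0.03 0 0 0 0; 0.03 0 0 0 0; 0.03 0 0 0 0; 0.03 0 0 0 0' 20;python3 -m pendant '0.03 0 0 0 0; 0.03 0 0 0 0; 0.03 0 0 0 0; 0.03 0 0 0 0;0.03 0 0 0.005 0';python3 -m pendant '0.03 0 0 0.03 0; 0.03 0 0 0.03 0; 0.03 0 0 0.03 0; 0.03 0 0 0 0;0.03 0 0 0 0'
```

```text
clock: 17.15
eef_pos: [0.455, 0.1459, 0.0317]
ee_rot: [-3.139, -0.138, -0.002]
ft_force: [-0.3, 0.1, -1.0]
opening: 0.0565
clock: 17.57
eef_pos: [0.4536, 0.1458, 0.0353]
ee_rot: [3.139, 0.138, -0.003]
ft_force: [-0.6, 0.2, -1.2]
opening: 0.0399
clock: 17.98
eef_pos: [0.4557, 0.146, 0.1277]
ee_rot: [-3.138, -0.138, -0.006]
ft_force: [-0.8, 0.1, -0.7]
opening: 0.0401
```

```bash
python3 -m pendant '0.03 0.024 -0.0219 0.003 0; 0.03 0.024 -0.0219 0 0; 0.03 0.024 -0.0219 0 0; 0.03 0.024 -0.0219 0 0; 0.03 0.024 -0.0219 0 0';python3 -m pendant '0.03 0.024 -0.0219 0 0; 0.03 0.024 -0.0219 0 0; 0.03 0.024 -0.0219 0 0; 0.03 0 0 0 0;0.03 0 0 0 0'; python3 -m pendant '0.03 0 0 0 0;0.03 0 0 0 0;0.03 0 0 0 0'
```

```text
clock: 18.4
eef_pos: [0.5739, 0.0354, 0.1266]
ee_rot: [-3.138, -0.138, 0.006]
ft_force: [0.7, -0.2, -0.9]
opening: 0.0397
clock: 18.82
eef_pos: [0.6457, -0.0305, 0.1261]
ee_rot: [-3.138, -0.135, 0.006]
ft_force: [0.4, 0.1, -1.2]
opening: 0.0396
clock: 19.07
eef_pos: [0.6453, -0.0282, 0.1283]
ee_rot: [-3.138, -0.14, 0.002]
ft_force: [0.1, -0.2, -1.6]
opening: 0.0394
```

```bash
python3 -m pendant '0.03 0.001 0 -0.03 0; 0.03 0 0 -0.03 0; 0.03 0 0 -0.022 0; 0.03 0 0 0 0;0.03 0 0 0 0'; python3 -m pendant '0.03 0 0 -0.004 0;0.03 0 0 -0.002 0;0.03 0 0 0 0;0.03 0 0 0 0'; python3 -m pendant '0.03 0 0 -0.0015 0;0.03 0 0 0 0;0.03 0 0 0 0'
```

```text
clock: 19.48
eef_pos: [0.646, -0.0284, 0.046]
ee_rot: [-3.138, -0.14, 0.005]
ft_force: [0.5, 1.1, -0.6]
opening: 0.0398
clock: 19.82
eef_pos: [0.6482, -0.0294, 0.0422]
ee_rot: [3.138, 0.138, 0.003]
ft_force: [-0.2, -0.8, -0.7]
opening: 0.0396
clock: 20.07
eef_pos: [0.6475, -0.0294, 0.0396]
ee_rot: [3.138, 0.138, 0.0]
ft_force: [0.9, 0.0, -1.1]
opening: 0.0398
```

```bash
python3 -m pendant '0.03 0 0 -0.0015 0;0.03 0 0 0 0;0.03 0 0 0 0'; python3 -m pendant '0.03 0 0 -0.001 0;0.03 0 0 0 0;0.03 0 0 0 0'
```

```text
clock: 20.32
eef_pos: [0.6473, -0.0294, 0.0378]
ee_rot: [-3.138, -0.138, 0.0]
ft_force: [0.2, 0.3, -0.2]
opening: 0.0399
clock: 20.57
eef_pos: [0.6476, -0.0294, 0.0371]
ee_rot: [3.138, 0.138, 0.0]
ft_force: [0.0, 0.5, -0.0]
opening: 0.0398
```

```bash
python3 -m pendant '0.03 0 0 -0.0005 0; 0.03 0 0 0 0'; python3 -m pendant '0.07 0 0 0 0; 0.07 0 0 0 0;0.07 0 0 0 0;0.07 0 0 0 0;0.07 0 0 0 0';python3 -m pendant '0.07 0 0 0.03 0; 0.07 0 0 0.03 0;0.07 0 0 0.03 0;0.07 0 0 0.03 0;0.088 0 0 0.01 0'; python3 -m pendant '0.088 -0.0261 0.0307 0 0; 0.088 -0.0261 0.0307 0 0;0.088 -0.0261 0.0307 0 0;0.088 -0.0261 0.0307 0 0;0.088 -0.0261 0.0307 0 0'; python3 -m pendant '0.088 -0.0261 0.0307 0 0;0.088 -0.0261 0.0307 0 0;0.088 -0.0261 0.025 0 0;0.088 0 0 0 0;0.088 0 0 0 0';python3 - <<'E'
from h import *
for n in ('scene','side','wrist'): grab(n,n+'4')
crop('scene4',140,150,260,250,6.5);crop('side4',270,140,370,230,8)
f=load('wrist4');print(proj(f,(.3867,.2777,.075)))
E
```

```text
clock: 20.73
eef_pos: [0.6476, -0.0294, 0.0371]
ee_rot: [3.138, 0.138, 0.0]
ft_force: [-2.9, 0.0, 4.6]
opening: 0.0395
clock: 21.15
eef_pos: [0.6474, -0.0294, 0.0363]
ee_rot: [-3.139, -0.138, 0.0]
ft_force: [-0.4, 0.3, -0.1]
opening: 0.0694
clock: 21.57
eef_pos: [0.6499, -0.0298, 0.1718]
ee_rot: [3.137, 0.138, 0.011]
ft_force: [1.4, 0.1, 1.6]
opening: 0.0745
clock: 21.98
eef_pos: [0.5151, 0.1252, 0.1655]
ee_rot: [-3.138, -0.137, 0.002]
ft_force: [0.0, 0.1, 0.0]
opening: 0.0882
clock: 22.4
eef_pos: [0.4373, 0.2116, 0.1659]
ee_rot: [3.138, 0.144, -0.001]
ft_force: [0.9, -1.3, 0.6]
opening: 0.0881
[186.77432886  99.58680237]
```

View pics/scene4_c140_150.png

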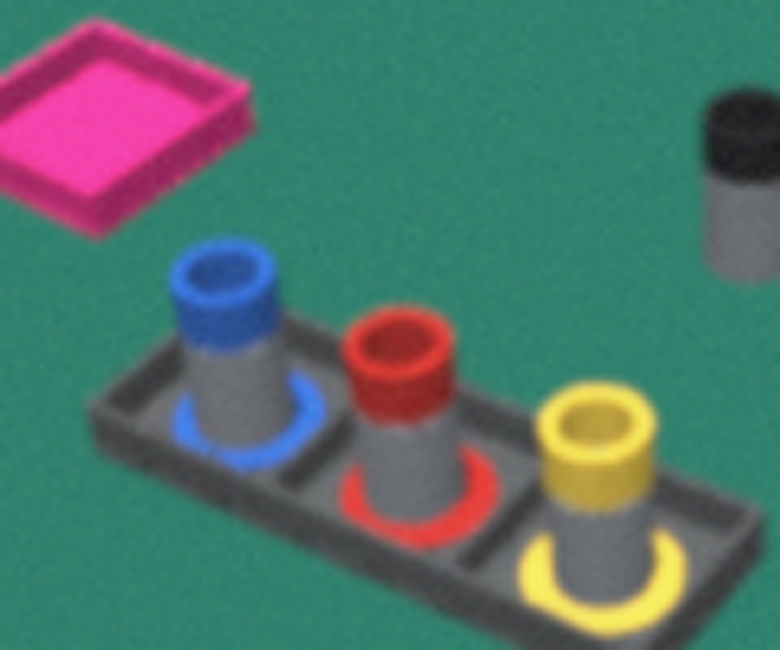

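View pics/side4_c270_140.png

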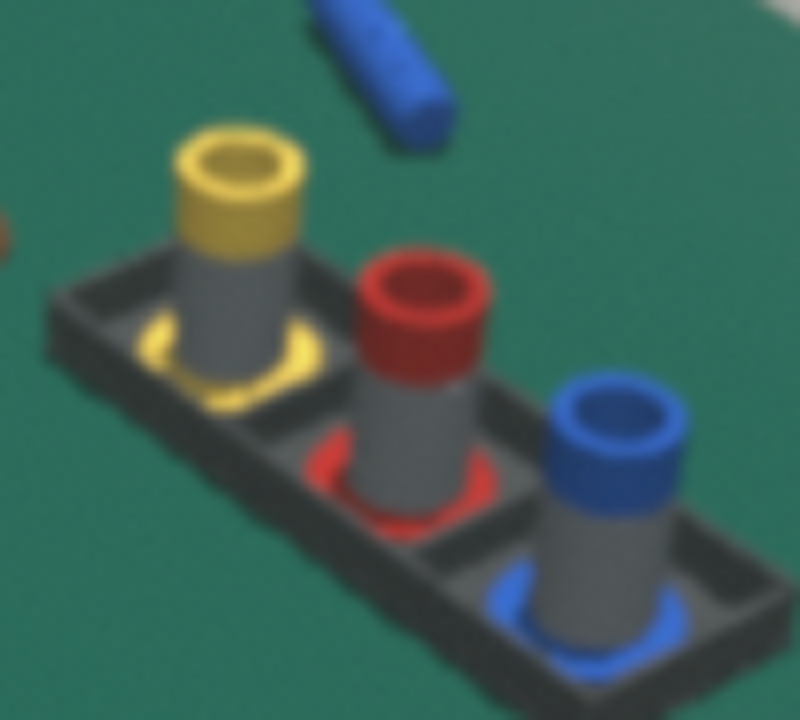

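View pics/wrist4.png

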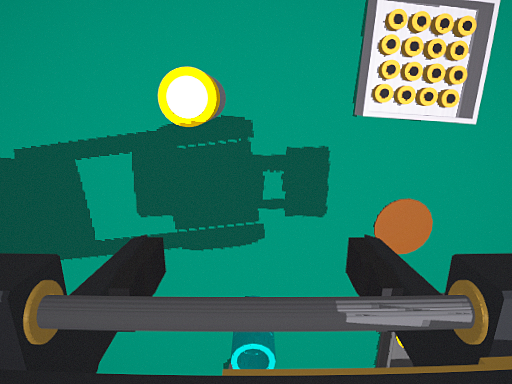

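All three tubes stand centred on their pads. The wrist view confirms a closed bright top at (188,96), so this is the slug. I'll go for it now.

```bash
python3 -m pendant '0.088 -0.0165 0.0225 -0.01 0;0.088 -0.0165 0.0225 -0.02 0;0.088 -0.0165 0.0225 -0.02 0;0.088 0 0 0 0;0.088 0 0 0 0'; python3 -m pendant '0.088 0 0 0 0;0.088 0 0 0 0'
```

```text
clock: 22.97
eef_pos: [0.3887, 0.2775, 0.1152]
ee_rot: [3.137, 0.139, -0.004]
ft_force: [0.3, 0.0, -0.1]
opening: 0.0881
clock: 23.13
eef_pos: [0.3911, 0.2773, 0.1173]
ee_rot: [-3.138, -0.135, -0.003]
ft_force: [0.8, -0.1, -0.5]
opening: 0.0878
```

```bash
python3 -m pendant '0.088 -0.003 0.001 -0.03 0;0.088 0 0 -0.03 0;0.088 0 0 -0.026 0;0.088 0 0 0 0;0.088 0 0 0 0';python3 -m pendant '0.088 0 0 0 0;0.088 0 0 0 0'
```

```text
clock: 23.55
eef_pos: [0.3864, 0.2781, 0.0303]
ee_rot: [3.138, 0.136, -0.003]
ft_force: [-0.2, 1.1, -0.1]
opening: 0.0881
clock: 23.72
eef_pos: [0.3882, 0.2795, 0.0325]
ee_rot: [-3.137, -0.137, -0.006]
ft_force: [-0.5, 0.2, 0.0]
opening: 0.088
```

```bash
python3 -m pendant '0.03 0 0 0 0; 0.03 0 0 0 0; 0.03 0 0 0 0; 0.03 0 0 0 0; 0.03 0 0 0 0' 25;python3 -m pendant '0.03 0 0 0 0; 0.03 0 0 0 0; 0.03 0 0 0 0; 0.03 0 0 0 0;0.03 0 0 0.005 0';python3 -m pendant '0.03 0 0 0.03 0; 0.03 0 0 0.03 0; 0.03 0 0 0.03 0; 0.03 0 0 0.02 0;0.03 0 0 0 0';python3 -m pendant '0.03 0 0 0 0; 0.03 0 0 0 0'
```

```text
clock: 24.13
eef_pos: [0.3862, 0.2792, 0.0307]
ee_rot: [-3.138, -0.138, -0.001]
ft_force: [-0.1, -0.6, 1.1]
opening: 0.0571
clock: 24.55
eef_pos: [0.3851, 0.2786, 0.0346]
ee_rot: [3.138, 0.138, -0.004]
ft_force: [-1.4, -0.9, -2.3]
opening: 0.0393
clock: 24.97
eef_pos: [0.3888, 0.2802, 0.1499]
ee_rot: [-3.136, -0.138, -0.012]
ft_force: [1.1, 0.4, -2.7]
opening: 0.0393
clock: 25.13
eef_pos: [0.385, 0.2786, 0.1439]
ee_rot: [3.138, 0.138, -0.004]
ft_force: [-0.7, -0.1, -2.5]
opening: 0.0394
```

```bash
python3 -m pendant '0.03 0.0108 -0.0364 0 0;0.03 0.0108 -0.0364 0 0;0.03 0.0108 -0.0364 0 0;0.03 0.0108 -0.0364 0 0;0.03 0.0108 -0.0364 0 0'; python3 -m pendant '0.03 0.0108 -0.0364 0 0;0.03 0.0108 -0.0364 0 0;0.03 0.0108 -0.0364 0 0;0.03 0.0108 -0.0364 0 0;0.03 0.0108 -0.0364 0 0';  python3 -m pendant '0.03 0.0108 -0.0364 0 0;0.03 0.0108 -0.0364 0 0;0.03 0.0108 -0.0364 0 0;0.03 0.0108 -0.0364 0 0;0.03 0.0108 -0.0364 0 0'; python3 -m pendant '0.03 0.0108 -0.0364 0 0;0.03 0 0 0 0;0.03 0 0 0 0;0.03 0 0 0 0;0.03 0 0 0 0'
```

```text
clock: 25.55
eef_pos: [0.4386, 0.0955, 0.1432]
ee_rot: [-3.138, -0.139, 0.006]
ft_force: [1.0, 0.6, -2.8]
opening: 0.0397
clock: 25.97
eef_pos: [0.4927, -0.0863, 0.1429]
ee_rot: [-3.137, -0.137, 0.006]
ft_force: [0.6, 1.4, -2.4]
opening: 0.0395
clock: 26.38
eef_pos: [0.5469, -0.2679, 0.1421]
ee_rot: [-3.135, -0.137, 0.006]
ft_force: [1.4, 0.5, -3.0]
opening: 0.0396
clock: 26.8
eef_pos: [0.558, -0.3015, 0.1436]
ee_rot: [-3.136, -0.139, 0.004]
ft_force: [-0.1, 1.1, -2.9]
opening: 0.0393
```

```bash
python3 -m pendant '0.03 0 -0.002 -0.035 0;0.03 0 0 -0.035 0;0.03 0 0 -0.028 0;0.03 0 0 0 0;0.03 0 0 0 0'; python3 -m pendant '0.03 0 0 -0.004 0;0.03 0 0 -0.002 0;0.03 0 0 0 0;0.03 0 0 0 0'; python3 -m pendant '0.03 0 0 -0.0015 0;0.03 0 0 0 0;0.03 0 0 0 0'
```

```text
clock: 27.22
eef_pos: [0.5576, -0.303, 0.0459]
ee_rot: [-3.135, -0.14, 0.006]
ft_force: [0.3, 0.3, -2.4]
opening: 0.0391
clock: 27.55
eef_pos: [0.5598, -0.3059, 0.0431]
ee_rot: [3.137, 0.138, 0.003]
ft_force: [-0.3, -1.3, -2.9]
opening: 0.0394
clock: 27.8
eef_pos: [0.559, -0.3055, 0.0402]
ee_rot: [3.138, 0.138, 0.0]
ft_force: [-0.0, -0.2, -3.3]
opening: 0.0392
```

```bash
python3 -m pendant '0.03 0 0 -0.003 0;0.03 0 0 0 0;0.03 0 0 0 0'; python3 -m pendant '0.03 0 0 -0.0015 0;0.03 0 0 0 0;0.03 0 0 0 0'
```

```text
clock: 28.05
eef_pos: [0.5587, -0.3052, 0.0366]
ee_rot: [-3.138, -0.138, 0.001]
ft_force: [0.1, -1.2, -3.4]
opening: 0.0395
clock: 28.3
eef_pos: [0.5588, -0.3053, 0.0353]
ee_rot: [-3.138, -0.138, 0.0]
ft_force: [-0.4, 0.1, -2.8]
opening: 0.0392
```

```bash
python3 -m pendant '0.03 0 0 -0.001 0;0.03 0 0 0 0;0.03 0 0 0 0'
```

```text
clock: 28.55
eef_pos: [0.559, -0.3054, 0.0345]
ee_rot: [3.138, 0.138, 0.0]
ft_force: [0.2, 0.0, -2.8]
opening: 0.0398
```

```bash
python3 -m pendant '0.03 0 0 -0.001 0;0.03 0 0 0 0;0.03 0 0 0 0'; python3 -m pendant '0.03 0 0 -0.0005 0;0.03 0 0 0 0;0.03 0 0 0 0'
```

```text
clock: 28.8
eef_pos: [0.559, -0.3054, 0.0344]
ee_rot: [3.138, 0.138, -0.0]
ft_force: [-2.8, 1.2, 5.8]
opening: 0.0393
clock: 29.05
eef_pos: [0.559, -0.3054, 0.0344]
ee_rot: [3.138, 0.139, -0.0]
ft_force: [-5.8, 3.0, 8.6]
opening: 0.0395
```

```bash
python3 -m pendant '0.07 0 0 0.0005 0; 0.07 0 0 0 0;0.07 0 0 0 0;0.07 0 0 0 0;0.07 0 0 0 0';python3 -m pendant '0.07 0 0 0.03 0; 0.07 0 0 0.03 0;0.07 0 0 0.03 0;0.07 0 0 0.03 0;0.088 0 0 0.03 0'; python3 -m pendant '0.088 -0.03 0.02 0 0; 0.088 -0.03 0.02 0 0;0.088 -0.03 0.02 0 0;0.088 -0.03 0.02 0 0;0.088 -0.03 0.02 0 0';python3 -m pendant '0.088 -0.01 0.038 0 0; 0.088 0 0.038 0 0;0.088 0 0.038 0 0;0.088 0 0.038 0 0;0.088 0 0 0 0'; python3 -m pendant '0.088 0 0.038 0 0; 0.088 0 0.038 0 0;0.088 0 0.038 0 0;0.088 0 0 0 0;0.088 0 0 0 0'
python3 - <<'E'
from h import *
for n in ('scene','side'): grab(n,n+'5')
E
```

```text
clock: 29.47
eef_pos: [0.559, -0.3054, 0.0333]
ee_rot: [-3.139, -0.138, 0.0]
ft_force: [-0.1, 0.2, 0.5]
opening: 0.0691
clock: 29.88
eef_pos: [0.5588, -0.3052, 0.1847]
ee_rot: [-3.138, -0.138, 0.0]
ft_force: [1.0, -0.0, -0.6]
opening: 0.0747
clock: 30.3
eef_pos: [0.4075, -0.2043, 0.1831]
ee_rot: [-3.139, -0.138, 0.0]
ft_force: [-0.7, 0.0, 0.1]
opening: 0.0878
clock: 30.72
eef_pos: [0.398, -0.048, 0.1832]
ee_rot: [-3.136, -0.146, 0.0]
ft_force: [-0.9, 0.4, -1.0]
opening: 0.0879
clock: 31.13
eef_pos: [0.3989, 0.0619, 0.1835]
ee_rot: [3.138, 0.146, 0.0]
ft_force: [0.0, -0.2, -0.2]
opening: 0.0879
```

View pics/scene5.png

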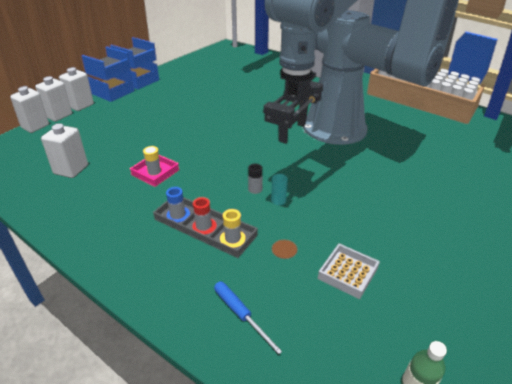

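View pics/side5.png

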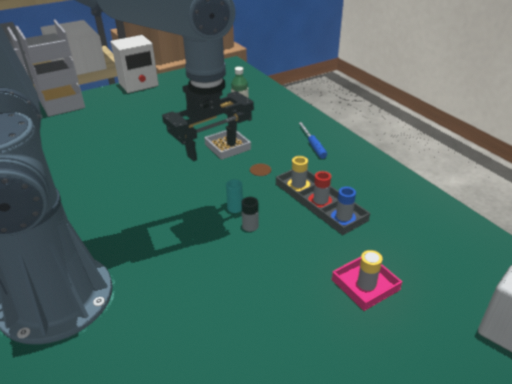

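Everything stands in place: slug at (151,161) in the scene view, the three tubes on their pads, and black and turquoise where they were. I'll do a last numeric check.

Run:
```python
from h import *
crop('scene5',135,140,255,250,6.5);crop('side5',270,145,410,305,3.7)
```

```text
(no output)
```

View pics/scene5_c135_140.png

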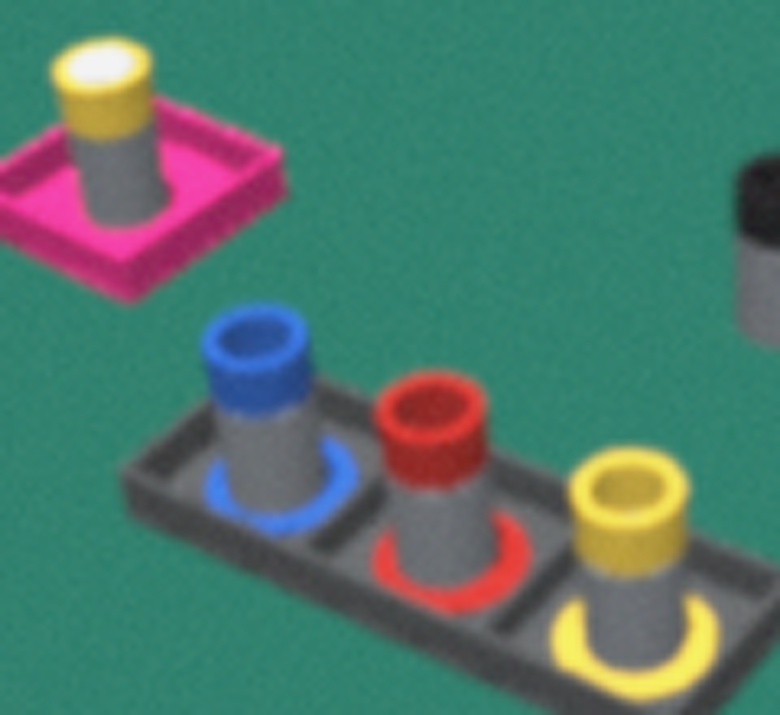

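View pics/side5_c270_145.png

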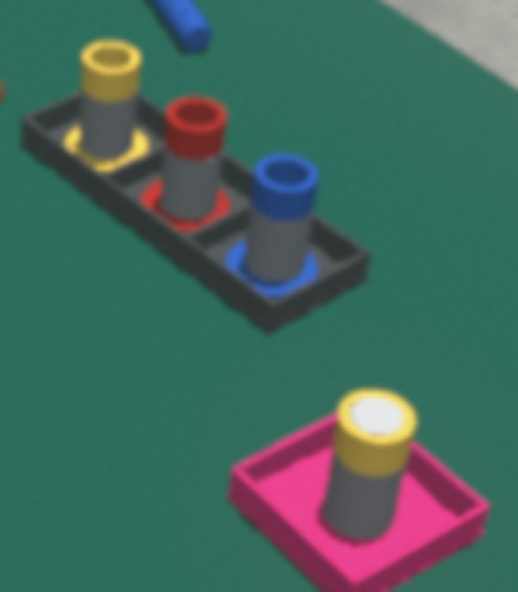

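Run:
```python
from h import *
S=load('scene5');D=load('side5')
c=lambda x,y,s,x0,y0:((x+.5)/s-.5+x0,(y+.5)/s-.5+y0)
for n,a,b,t in (('blue',(257,340),(285,173),(655,-112.5)),('red',(432,408),(196,114),(647.3,-28.9)),('yel',(629,488),(111,57),(639.5,54.7)),('slug',(102,66),(376,415),(557.8,-304))):
    x,r=tri([(S,*c(*a,6.5,135,140)),(D,*c(*b,3.7,270,145))]); print(n,np.round(x*1000,1),np.round(x[:2]*1000-t,1),round(r[0]*1000,1))
s=manip.sense();print(s['clock'],np.abs(s['joint_velocities']).max())
manip.close_job()
```

```text
blue [ 657.1 -111.5   79.6] [2.1 1. ] 0.9
red [648.3 -30.4  80.3] [ 1.  -1.5] 1.1
yel [640.2  55.3  80.6] [0.7 0.6] 1.0
slug [ 559.7 -305.5   79.6] [ 1.9 -1.5] 0.7
31.2333 0.03110965377435884
the job is handed in; nothing more can be done
```

The job is handed in at about 31 s of the 106 s allowed. The blue, yellow and red open tubes stand upright on their own pads, and the slug stands upright in the pink tray. The slug showed a closed bright top in the pictures and weighed about 2.5–3 N in the gripper. The black and turquoise tubes were not touched, and the gripper is open and clear of everything.

**Final positions:** measured from the scene and side cameras, each piece's top centre compared with its pad or tray centre:

| Piece | Offset x (mm) | Offset y (mm) | Top height (mm) |
|---|---|---|---|
| Blue tube | +2.1 | +1.0 | 79.6 |
| Red tube | +1.0 | -1.5 | 80.3 |
| Yellow tube | +0.7 | +0.6 | 80.6 |
| Slug | +1.9 | -1.5 | 79.6 |

The heights match upright pieces, expected at about 81 mm on the pads and 79 mm in the tray. The offsets are about as large as the 2 mm camera calibration.

**Checks that disagreed or failed:**
- **First grasp on blue:** the arm stopped 13.7 mm short because the approach rows were rate-limited. I caught it before gripping, reopened and corrected it.
- **Side camera on the held blue tube:** it showed about 3 mm of offset. After release both cameras together gave only about 2 mm, so I left it.
- **Wrist camera:** it read some points 2–4 mm away from the other two cameras.

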